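# Restart the label printer after a roll change

## Robot

A 6-joint arm with a two-finger parallel gripper is mounted at the origin on the work surface. World frame = base frame: x ahead of the robot, y to its left, z up, the work surface at z = 0. Lengths are in mm, angles in rad, forces in N, time in s.
With the tool pointing down it reaches from about 375 to 900 mm from the base axis. Payload 3.1 kg.
Tool frame: the origin (TCP) lies at the very end of the fingers, on their centre line; the grasp point (between the pads) lies 19 mm behind it (hold_point_z is the distance from the TCP to the grasp point, in mm); z points along the fingers, y is the line along which they close (so a half turn about z gives the same grasp; the last joint's range is limited). The gripper opens to 87 mm and grips with 3 to 60 N. Pads are 19 mm wide; open, the fingers measure 117 mm over their backs; the gripper's body (75 mm by 190 mm) begins 51 mm behind the grasp point.
Start: joints at [1.058, 0.527, 1.433, -0, 1.181, -0.178], TCP at [204.731, 590.493, 222.548] pointing down, gripper open.
Joint ranges: [-3.08, 3.08], [-0.75, 2.2], [0.22, 2.44], [-1.43, 4.57], [0, 2.65], [-2.85, 2.85]. Speed limits (rad/s): [2.79, 2.79, 3.14, 3.14, 3.14, 3.14].

## Interface

Orientations are given as a rotation vector (axis times angle).
In Python, from rig import read_state, camera, finish_job, outline_of, hold_point_z gives the robot as it stands.
- The arm moves only by the tool carry_out, never from a script. Its argument "commands" is a list of rows, each a list of 4 numbers: the shift along the world's x, y, z in cm, then the turn about the world's z in rad. In form: [[tx, ty, tz, spin], ...]. A call has exactly 5 rows; each row is the pose to reach, as a shift and turn from the pose commanded when the call began; what a row does not reach only later rows make up. A row lasts 1/12 s, in which the tool goes at most 41.7 mm and 7.16 degrees, less where a joint would pass 70% of its speed; a pose out of reach is approached as far as the arm can. A call with a gripper value outside its range is refused whole. "jaw" is the finger opening in cm, from 0 to 8.7, set as the call begins (left out, the last holds). The fingers move at their own pace and stop on an object; the grip force is fixed at half the most. Time passes only in rows, so rows that repeat a pose let the fingers close, or fill a call up. It gives the time, the measured TCP pose, the force, the opening and the grip force at its end, in the units of the state.
- read_state(): the state, without advancing time (a new reading comes with each control period).
- camera(name): name is "side" or "top" or "wrist"; returns a dict with "frame" (480x640x3 uint8, blue, green, red), "z_map" (480x640 float32, mm along the optical axis (not along the pixel's ray), 0 where there is no reading), "mtx" (3x3 intrinsics, pixels), "dist" ([k1, k2, p1, p2, k3] as OpenCV has them; the pictures are not rectified), "pose" (4x4, takes a point from camera to world coordinates). Camera axes: x right, y down, z forward; pixel columns grow to the right and rows downward; lengths in mm; the calibration is good to about 2 mm. A picture is of the moment at which its call begins.
- finish_job(): hands the job in; it is judged then, once.
Trained networks look in the newest picture that a camera, given by its name, has taken for a name from the list of things; names that differ only in an ending like _2 or _b are one class to them, and where a whole thing is asked for, a point or a joint stands for the part that bears it (a point fixed in the world has none). Each returns a list of dicts, best first, with "conf" (0 to 1); they miss things now and then, are a little off and sometimes report something else, mostly with a low value. They report only what shows in the picture. A call takes as long as a camera call.
- outline_of(camera, name): "region" (480x640 bool, what is visible of it) and "centre" ([row, column] in pixels, amid what is visible of it).
The state is a dict: "clock": time; "joint_pos": joint angles; "dq": joint speeds; "joint_torque": joint torques, N m; "position": TCP position; "orientation": TCP orientation; "wrist_force": force on the tool from outside, world axes, zero at the start; "ft_torque": the same for the moment, N m; "grip_width": finger opening in mm; "grip_force": force on a finger pad.
Only numpy, scipy, OpenCV 4.12 (cv2) and the standard library are available. Lean on these libraries where they do the work, as an engineer would, in place of code of your own. Each camera call takes 0.05 s, during which the arm holds its last target. There are 200 camera calls.

## Task

A new roll is in the label printer on the packing bench: with closed fingers push its lid fully shut, then press the power bar's main (wide) rocker fully over by its raised half to switch it on, and then press the printer's round feed key fully down, keep it down for at least one full second, and let go. Only press: do not pinch or lift anything, do not open the lid further or shove the power bar, and leave the printer's oblong pause key, the power bar's small (narrow) rocker and the other things on the bench alone.

Things in the scene. Friction and masses are not known exactly. Their poses are not given: they have to be found in the camera images.
- printer: Grey desktop label printer fixed to the bench, 220 (x) x 190 (y) x 110 mm high, about 122 mm with its lid shut. Origin: centre of its underside; x points from its front (key deck, paper slot) to its back (lid hinge), y to its left, z up. The front 72 mm is a flat white deck at z = 111 mm with two black keys; behind it is an open bay with the label roll, under the lid.
- lid (a joint): The printer's flat white lid, 142 mm from hinge to front edge, 186 mm wide, 12 mm thick, hinged at the printer's back. 0 = fully shut, positive = open by that angle (rad); it starts between 0.35 and 0.7. The hinge is stiff, so the lid stays where it is left; a push down of 1 to 5 N on its front half (say 90 mm from the hinge) moves it. Shut, its top face is level at z = 123 mm.
- lid_hinge (a point): On the lid's hinge axis (which runs along the printer's y): at x = 106, y = 0, z = 110 mm in the printer's frame. The lid's top face lies 13 mm above this axis, square to the lid.
- lid_edge (a point): Middle of the lid's front edge, on its top face; moves with the lid. With the lid shut it is at x = -36, y = 0, z = 123 mm in the printer's frame.
- feed_key (a joint): Travel of the round feed key in m, straight down: 0 = up, 0.006 = fully down. Sprung: moves at about 1.5 N, fully down at about 5 N, and comes back up.
- feed_key_top (a point): Centre of the top of the round black feed key, 28 mm across, standing 9 mm above the deck when up and 3 mm when fully down; at x = -75, y = -50, z = 120 mm in the printer's frame when up. Moves with the key.
- pause_key (a joint): Travel of the oblong pause key in m, 0 = up, 0.006 = fully down. Not to be pressed.
- pause_key_top (a point): Centre of the top of the oblong black pause key, 16 (x) x 44 (y) mm; at x = -75, y = 45, z = 120 mm in the printer's frame.
- power_bar: Loose aluminium power bar standing on the bench, 260 (x) x 70 (y) x 45 mm high, about 0.8 kg, two round sockets and two black rockers on top. Origin: centre of its underside; x along its length, towards the small rocker; z up.
- main_rocker (a joint): Wide main rocker, 44 (bar's x) x 30 mm, pivot at x = -85, y = 0, z = 51 mm in the bar's frame, axis along bar's y. 0 = off: its -x half lies level, its +x half (towards the bar's middle) stands up at 0.35 rad. 0.35 = on: +x half level, its top 6 mm above the bar's top face. Stiff: it takes about 3 N at the raised half, does not snap and stays where it is left.
- main_rocker_raised (a point): Point on top of the main rocker's raised half, on its centre line, 18 mm from the pivot, the place to press (straight down). Moves with the rocker: z = 57 mm when off, 51 mm when on, in the bar's frame.
- small_rocker (a joint): The narrow rocker at the bar's other end, 44 mm long and 14 mm wide, pivoted at x = 85, y = 0, z = 51 mm in the bar's frame; 0 = off. Not to be pressed.
- small_rocker_raised (a point): Point on top of the small rocker's raised half, 18 mm from its pivot.
- tape_measure: Bystander: yellow tape measure standing beside the power bar, 72 x 36 x 62 mm high; origin at its underside.
- tape_roll: Bystander: roll of clear packing tape lying flat beside the printer, 100 mm across, 48 mm high; origin at its underside.
- knife: Bystander: closed yellow utility knife lying in front of the printer, 140 x 26 x 16 mm; origin at its underside.
- stapler: Bystander: black stapler, 130 x 34 x 44 mm high, at the right of the work; origin at its underside.
- glue: Bystander: white glue bottle standing at the back, 52 mm across, 130 mm high; origin at its underside.

How it is judged (in metres and radians):
On the way, in this order (a step that is already met when the one before it is completed fails the run):
1. the printer's lid is pushed shut (value of joint lid below 0.05 rad), for 0.2 s.
2. the main rocker is switched on (value of joint main_rocker above 0.28 rad), for 0.2 s.
3. the feed key is held down for a second (value of joint feed_key above 0.0045 m), for 0.9 s.
At the end, for the whole second after the job is handed in: Lid shut (under 0.05 rad), main rocker on (over 0.28 rad) and small rocker off (under 0.06), feed and pause keys back up (within 1.5 mm), power bar at rest and it and every bystander within 30 mm of its start (value of joint lid below 0.05 rad and value of joint main_rocker above 0.28 rad and value of joint each of feed_key, pause_key below 0.0015 m and value of joint small_rocker below 0.06 rad and linear speed of power_bar below 0.02 m/s and distance of each of power_bar, tape_measure, tape_roll, knife, stapler, glue from where it was at the start of the episode below 0.03 m); the robot touches nothing.
It fails at once if the main rocker was switched on before the lid was shut (value of joint main_rocker above 0.2 rad and value of joint lid above 0.08 rad).
It fails at once if the round feed key was pressed before the lid was shut and the main rocker on (value of joint feed_key above 0.003 m and (value of joint lid above 0.08 rad or value of joint main_rocker below 0.2 rad)).
It fails at once if the oblong pause key or the small rocker was pressed (value of joint pause_key above 0.003 m or value of joint small_rocker above 0.175 rad).
It fails at once if the lid was lifted further open, or the power bar lifted, tipped or shoved more than 30 mm (value of joint lid above 0.9 rad or (height (world z) of power_bar above 0.012 m or distance of power_bar from where it was at the start of the episode above 0.03 m or angle between power_bar's own z axis and vertical above 0.2 rad)).
It fails at once if a bystander was lifted, knocked over or moved more than 30 mm ((distance of tape_measure from where it was at the start of the episode above 0.03 m or height (world z) of tape_measure above 0.015 m or angle between tape_measure's own z axis and vertical above 0.4 rad) or (distance of tape_roll from where it was at the start of the episode above 0.03 m or height (world z) of tape_roll above 0.015 m or angle between tape_roll's own z axis and vertical above 0.4 rad) or (distance of knife from where it was at the start of the episode above 0.03 m or height (world z) of knife above 0.015 m or angle between knife's own z axis and vertical above 0.4 rad) or (distance of stapler from where it was at the start of the episode above 0.03 m or height (world z) of stapler above 0.015 m or angle between stapler's own z axis and vertical above 0.4 rad) or (distance of glue from where it was at the start of the episode above 0.03 m or height (world z) of glue above 0.015 m or angle between glue's own z axis and vertical above 0.4 rad)).
It also fails if it takes over 56 s, if anything falls off the work surface, if the arm or the gripper's body presses on something with over 40 N, if the wrist force passes 120 N, or if a joint passes its speed limit or range.

## Working session

There is one attempt and no reset: what is moved stays moved. The work goes in short steps, Python scripts to look and compute and a tool call to move; the robot and the scene stay as the last step left them, time stands still between calls to the robot, and variables do not carry over. Pictures are saved under pics/ and viewed, at most 10 in all, crops included, and the job is handed in when it is done.

Besides the shell and the picture viewer there is one more tool, called after "Request:" as name(argument=value, ...) on one line, values as JSON. carry_out: Moves the arm, as the interface text tells. Its arguments: {"type":"object","properties":{"commands":{"type":"array"},"jaw":{"type":"number"}},"required":["commands"]}

```bash
mkdir -p pics; cat > h.py <<'E'
import numpy as np,cv2
from rig import *
def pts(c,mask):
    r,q=np.nonzero(mask&(c["z_map"]>0)); z=c["z_map"][r,q]
    u=cv2.undistortPoints(np.c_[q,r].astype(float)[:,None],c["mtx"],c["dist"])[:,0]
    P=np.c_[u*z[:,None],z]; return P@c["pose"][:3,:3].T+c["pose"][:3,3]
E
python3 - <<'E'
from h import *
for n in("top","side"):
    c=camera(n); cv2.imwrite(f"pics/{n}0.png",c["frame"]); print(n,c["pose"][:3,3].round())
    for t in("printer","lid","feed_key","pause_key","power_bar","main_rocker","small_rocker","tape_measure","tape_roll","knife","stapler","glue"):
        for d in outline_of(n,t)[:1]:
            P=pts(c,d["region"])
            if len(P): print(t,round(d["conf"],2),np.round(d["centre"]),len(P),np.median(P,0).round(),np.percentile(P,2,0).round(),np.percentile(P,98,0).round())
print(read_state())
E
```

```text
top [ 386.  -38. 1320.]
printer 0.72 [272. 225.] 8991 [517. 186. 122.] [411.  96.   3.] [632. 282. 173.]
lid 0.94 [249. 224.] 4550 [564. 192. 151.] [503. 104. 122.] [632. 281. 174.]
feed_key 0.51 [304. 246.] 80 [452. 139. 119.] [442. 128. 114.] [461. 149. 124.]
power_bar 0.73 [262. 398.] 3396 [ 551. -217.   44.] [ 428. -276.    5.] [ 680. -160.   55.]
main_rocker 0.72 [292. 409.] 210 [ 473. -242.   51.] [ 454. -258.   46.] [ 492. -226.   59.]
small_rocker 0.4 [223. 385.] 83 [ 637. -194.   52.] [ 617. -203.   46.] [ 656. -187.   57.]
tape_measure 0.96 [280. 366.] 566 [ 504. -145.   59.] [ 467. -169.   -1.] [ 543. -123.   66.]
tape_roll 0.96 [285. 153.] 799 [502. 366.  45.] [462. 303.  -3.] [554. 395.  52.]
knife 0.94 [338. 227.] 694 [361. 197.  15.] [340. 125.   3.] [382. 278.  21.]
stapler 0.77 [248. 484.] 898 [ 583. -430.   40.] [ 525. -450.    2.] [ 648. -420.   48.]
glue 0.64 [164. 345.] 478 [786. -93.  86.] [ 772. -117.   16.] [809. -70. 131.]
side [ 390. -703.  711.]
printer 0.95 [204. 278.] 10331 [523. 116. 102.] [415.  93.   2.] [633. 280. 171.]
lid 0.58 [174. 289.] 2779 [565.
[... 848 characters left out ...]
, 'joint_pos': array([ 1.05850358e+00,  5.27505333e-01,  1.43268152e+00, -5.28431397e-05,
        1.18140776e+00, -1.78523061e-01]), 'dq': array([-8.60210773e-06,  1.14066800e-03, -1.26563581e-03, -9.46280422e-04,
       -5.51600290e-04, -7.30346940e-04]), 'joint_torque': array([ 5.80265241e-04, -4.40012920e+01, -1.76982468e+01,  6.33036951e-02,
        5.05502417e-02, -1.03062199e-06]), 'position': array([204.74564414, 590.49302516, 222.55101459]), 'orientation': array([ 5.21815384e-01,  3.09790708e+00, -2.88966269e-05]), 'wrist_force': array([0.28226159, 0.51097461, 0.05424902]), 'ft_torque': array([ 0.0089155 ,  0.01148355, -0.00579935]), 'grip_force': 0.0, 'grip_width': 87.2033468349647}
```

View pics/top0.png

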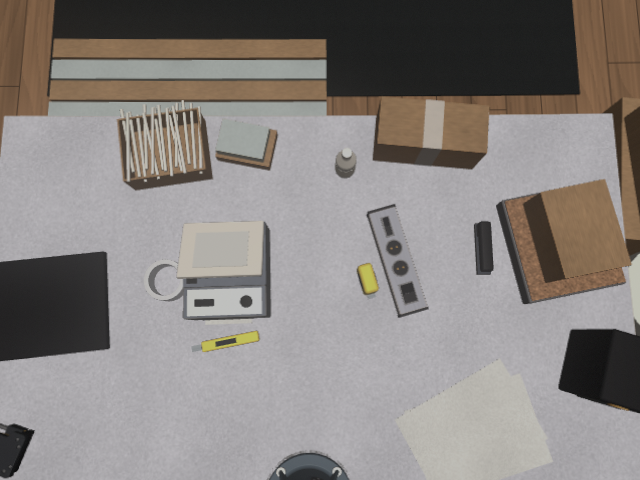

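View pics/side0.png

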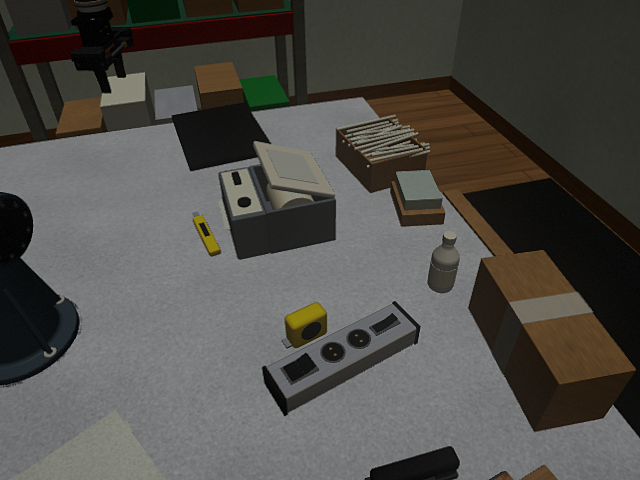

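The top view shows the printer at about (225,270), with its feed key at (246,302) and pause key at (204,303). The bar is at (397,260), its main rocker at (409,292) and its small rocker at (387,226). The side view shows the lid open about 0.4 rad, and all of this agrees with the measured positions. I'll start by moving over the lid.

Request:
carry_out(commands=[[2.2,-2.7,0,0.066],[4.4,-5.4,0,0.11],[6.6,-8.1,0,0.16],[8.8,-10.8,0,0.22],[11,-13.5,0,0.33]], jaw=0)

```text
clock: 1.72
position: [315.4, 454.4, 222.7]
orientation: [-0.001, 3.141, 0.0]
wrist_force: [0.2, -0.1, 0.1]
grip_width: 61.3
grip_force: 0.0
```

Request:
carry_out(commands=[[2.2,-2.7,0,0],[4.4,-5.4,0,0],[6.6,-8.1,0,0],[8.8,-10.8,0,0],[11,-13.5,0,0]])

```text
clock: 2.13
position: [425.6, 319.1, 222.8]
orientation: [0.006, 3.141, 0.0]
wrist_force: [0.1, -0.3, 0.0]
grip_width: 28.2
grip_force: 0.0
```

Request:
carry_out(commands=[[2.2,-2.7,0,0],[4.4,-5.4,0,0],[6.6,-8.1,0,0],[8.8,-10.8,0,0],[10.5,-13.2,0,0]])

```text
clock: 2.55
position: [531.7, 186.6, 222.8]
orientation: [0.007, 3.14, -0.0]
wrist_force: [0.5, 0.2, -0.3]
grip_width: 1.7
grip_force: 0.0
```

```bash
python3 - <<'E'
from h import *
s=read_state();print(s["clock"],s["position"],s["orientation"],s["wrist_force"],s["grip_width"])
c=camera("top")
d=outline_of("top","power_bar")[0];P=pts(c,d["region"]);P=P[(P[:,2]>40)&(P[:,2]<49)]
print(cv2.minAreaRect(P[:,:2].astype(np.float32)))
c=camera("side")
d=outline_of("side","power_bar")[0];P=pts(c,d["region"]);P=P[(P[:,2]>41)&(P[:,2]<49)]
print(cv2.minAreaRect(P[:,:2].astype(np.float32)))
c=camera("wrist");cv2.imwrite("pics/w0.png",c["frame"])
for t in("lid","feed_key","pause_key"):
  for d in outline_of("wrist",t)[:1]:
    P=pts(c,d["region"]);
    if len(P): print(t,d["conf"],d["centre"],np.median(P,0),np.percentile(P,2,0).round(),np.percentile(P,98,0).round())
E
```

```text
2.55 [531.66462367 186.58247101 222.81791934] [ 7.33245825e-03  3.13996251e+00 -9.10570706e-05] [ 0.46328163  0.24034806 -0.33071137] 1.700743915766014
((555.66796875, -218.28857421875), (269.809814453125, 71.3862075805664), 15.800749778747559)
((557.3197021484375, -218.7609405517578), (272.5483093261719, 72.64604187011719), 15.661791801452637)
lid 0.65 [246.9, 335.1] [518.65109307 196.32470144 169.03328853] [503. 105. 162.] [538. 281. 174.]
feed_key 0.81 [130.7, 246.8] [454.10284159 141.18989021 119.00795448] [442. 128. 110.] [467. 154. 121.]
pause_key 0.57 [129.6, 386.6] [451.54854949 234.4498894  118.98821175] [444. 213. 116.] [459. 256. 120.]
```

Request:
carry_out(commands=[[0,0,-1.5,0],[0,0,-3,0],[0,0,-4,0],[0,0,-4.7,0],[0,0,-5.2,0]])

```text
clock: 3.37
position: [529.0, 189.1, 169.8]
orientation: [-0.004, -3.14, 0.0]
wrist_force: [0.1, 0.4, 1.6]
grip_width: 0.2
grip_force: 0.5
```

Request:
carry_out(commands=[[0,0,-0.5,0],[0,0,-1,0],[0,0,-1.5,0],[0,0,-2,0],[0,0,-2.5,0]])

```text
clock: 3.78
position: [529.8, 188.5, 145.3]
orientation: [0.006, 3.141, 0.0]
wrist_force: [-0.6, -0.9, 1.5]
grip_width: 0.6
grip_force: 0.6
```

Request:
carry_out(commands=[[0,0,-0.5,0],[0,0,-1,0],[0,0,-1.4,0],[0,0,-1.8,0],[0,0,-2.1,0]])

```text
clock: 4.2
position: [529.4, 188.4, 124.0]
orientation: [-0.006, -3.141, 0.0]
wrist_force: [-0.7, -0.9, 0.5]
grip_width: 0.6
grip_force: 0.5
```

Request:
carry_out(commands=[[0,0,-0.1,0],[0,0,-0.2,0],[0,0,-0.3,0],[0,0,-0.4,0],[0,0,-0.4,0]])

```text
clock: 4.62
position: [529.5, 188.4, 123.2]
orientation: [0.005, 3.141, -0.0]
wrist_force: [-4.8, -0.7, 18.5]
grip_width: 0.3
grip_force: 9.0
```

Request:
carry_out(commands=[[0,0,2,0],[0,0,4,0],[0,-2,4.5,0.09],[-0.2,-5,4.5,0.18],[-0.5,-8.5,4.5,0.274]])

```text
clock: 5.03
position: [525.9, 103.7, 166.5]
orientation: [-0.434, 3.107, -0.001]
wrist_force: [0.5, -0.5, -0.5]
grip_width: -0.1
grip_force: 0.0
```

Request:
carry_out(commands=[[-0.3,-3.6,0,0],[-0.6,-7.2,0,0],[-0.9,-10.8,0,0],[-1.3,-14.4,0,0],[-1.6,-18,0,0]])

```text
clock: 5.45
position: [508.6, -78.3, 165.7]
orientation: [-0.423, 3.112, -0.001]
wrist_force: [0.4, 0.1, 1.0]
grip_width: 0.3
grip_force: 0.0
```

Request:
carry_out(commands=[[-0.4,-3.6,0,0],[-0.8,-7.2,0,0],[-1.2,-10.8,-1.5,0],[-1.6,-14,-3,0],[-1.7,-16,-4.5,0]])

```text
clock: 5.87
position: [492.1, -240.7, 120.5]
orientation: [-0.419, 3.111, -0.005]
wrist_force: [0.1, 0.1, -0.5]
grip_width: 0.4
grip_force: 0.0
```

```bash
python3 - <<'E'
from h import *
s=read_state();print(s["clock"],s["position"],s["orientation"])
for n in("wrist","side","top"):
  c=camera(n);cv2.imwrite(f"pics/{n}1.png",c["frame"])
  for t in("lid","power_bar","main_rocker","feed_key"):
   for d in outline_of(n,t)[:1]:
    P=pts(c,d["region"])
    if len(P): print(n,t,round(d["conf"],2),np.round(d["centre"]),np.median(P,0).round(),np.percentile(P,2,0).round(),np.percentile(P,98,0).round())
E
```

```text
5.8667 [ 492.06249556 -240.66389214  120.47030359] [-0.41932707  3.11123128 -0.00523944]
wrist power_bar 0.94 [212. 330.] [ 464. -243.   45.] [ 425. -280.   42.] [ 507. -207.   57.]
wrist main_rocker 0.76 [229. 329.] [ 475. -240.   51.] [ 454. -257.   47.] [ 496. -224.   57.]
side lid 0.17 [368. 299.] [ 474. -243.   51.] [ 454. -259.   47.] [ 495. -226.   57.]
side power_bar 0.86 [362. 340.] [ 542. -237.   44.] [ 425. -285.    5.] [ 686. -168.   54.]
side main_rocker 0.89 [364. 300.] [ 475. -243.   51.] [ 453. -259.   45.] [ 496. -224.   58.]
top lid 0.83 [254. 224.] [559. 192. 122.] [492. 103. 117.] [627. 280. 127.]
top power_bar 0.85 [236. 390.] [ 613. -197.   44.] [ 531. -238.    7.] [ 684. -154.   55.]
top feed_key 0.65 [304. 244.] [452. 140. 118.] [439. 127. 109.] [467. 151. 122.]
```

View pics/wrist1.png

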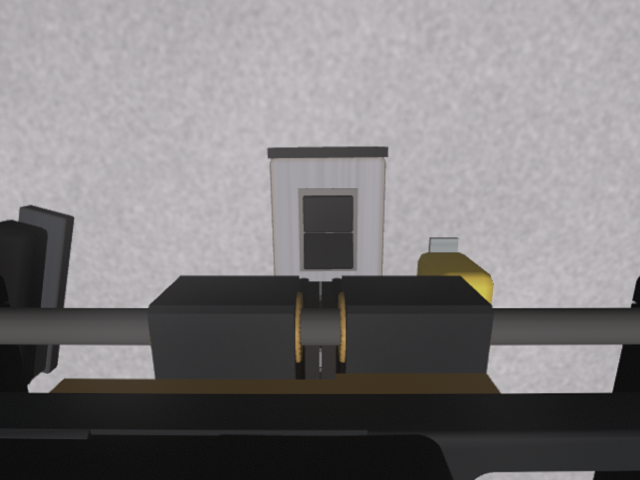

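View pics/side1.png

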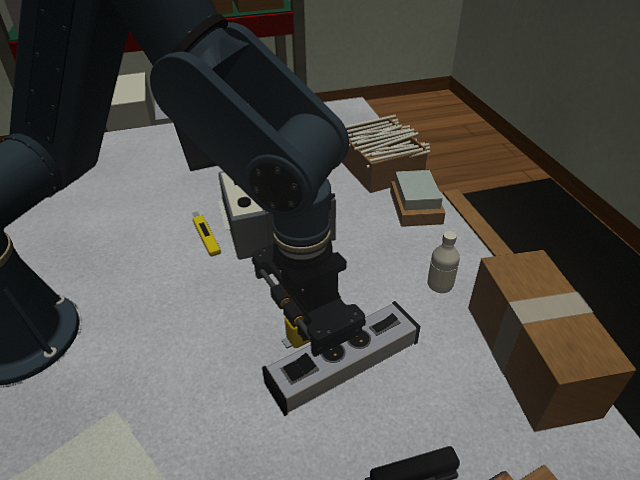

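The wrist view shows the rocker at (329,232), with its raised half at (329,250) in line with the fingers. The top depth puts the lid level at 122 mm, so it is shut. I'll press the rocker now.

Request:
carry_out(commands=[[0,0,-1.3,0],[0,0,-2.6,0],[0,0,-3.9,0],[0,0,-4.7,0],[0,0,-5.4,0]])

```text
clock: 7.03
position: [491.5, -236.4, 65.8]
orientation: [0.423, -3.112, -0.001]
wrist_force: [-0.3, 0.7, -0.5]
grip_width: 0.5
grip_force: 0.0
```

Request:
carry_out(commands=[[0,0,-0.3,0],[0,0,-0.6,0],[0,0,-0.9,0],[0,0,-1.2,0],[0,0,-1.4,0]])

```text
clock: 7.45
position: [492.8, -236.7, 53.1]
orientation: [-0.422, 3.111, -0.002]
wrist_force: [2.1, 1.7, 2.6]
grip_width: 0.4
grip_force: 1.5
```

Request:
carry_out(commands=[[0,0,-0.1,0],[0,0,-0.2,0],[0,0,-0.3,0],[0,0,-0.3,0],[0,0,-0.3,0]])

```text
clock: 7.87
position: [492.6, -236.9, 51.2]
orientation: [-0.423, 3.111, -0.003]
wrist_force: [0.3, 2.9, 11.7]
grip_width: 0.7
grip_force: 6.0
```

Request:
carry_out(commands=[[0,0,1,0],[0,0,3,0],[0,0,6,0],[0,0,9,0],[0,0,11,0]])

```text
clock: 8.28
position: [491.7, -237.0, 161.9]
orientation: [-0.424, 3.112, -0.003]
wrist_force: [0.3, -0.7, -0.4]
grip_width: 0.2
grip_force: 0.0
```

```bash
python3 - <<'E'
from h import *
for n in("wrist","side"):
  c=camera(n);cv2.imwrite(f"pics/{n}2.png",c["frame"])
  for t in("power_bar","main_rocker"):
   for d in outline_of(n,t)[:1]:
    P=pts(c,d["region"])
    print(n,t,round(d["conf"],2),np.round(d["centre"]),np.median(P,0).round(),np.percentile(P,2,0).round(),np.percentile(P,98,0).round())
    if t=="main_rocker":
      s=(P[:,:2]-[474.7,-241.5])@[.963,.271]
      for a in(-18,-10,10,18): print(a,np.median(P[abs(s-a)<3,2]).round(1))
E
```

```text
wrist power_bar 0.86 [211. 325.] [ 471. -241.   45.] [ 426. -279.   42.] [ 522. -203.   56.]
wrist main_rocker 0.69 [215. 323.] [ 475. -240.   51.] [ 454. -257.   49.] [ 497. -223.   58.]
-18 56.6
-10 54.4
10 50.1
18 50.1
side power_bar 0.75 [356. 339.] [ 544. -233.   44.] [ 425. -284.    4.] [ 686. -167.   54.]
side main_rocker 0.7 [369. 300.] [ 475. -243.   51.] [ 453. -260.   44.] [ 497. -223.   58.]
-18 56.3
-10 53.4
10 49.7
18 49.8
```

The rocker depth profile now reads flat on the +x half and raised on the −x half, so it is fully on and the bar hasn't moved. Next is the feed key.

Request:
carry_out(commands=[[-0.3,2,0,-0.06],[-0.6,5,0,-0.13],[-1,8.5,0,-0.2],[-1.3,12,0,-0.274],[-1.6,15.5,0,-0.274]])

```text
clock: 9.0
position: [474.1, -79.9, 158.0]
orientation: [-0.012, -3.138, -0.002]
wrist_force: [0.9, -0.5, 0.5]
grip_width: 0.3
grip_force: 0.0
```

Request:
carry_out(commands=[[-0.4,4,0,0],[-0.8,8,0,0],[-1.2,12,0,0],[-1.6,15.5,0,0],[-1.9,18.5,0,0]])

```text
clock: 9.42
position: [454.5, 105.7, 158.1]
orientation: [-0.004, -3.137, -0.0]
wrist_force: [0.2, 0.3, -0.1]
grip_width: 0.4
grip_force: 0.0
```

Request:
carry_out(commands=[[-0.2,2.2,0,0],[-0.3,3.7,0,0],[-0.3,3.7,-0.4,0],[-0.3,3.7,-0.9,0],[-0.3,3.7,-1.4,0]])

```text
clock: 9.83
position: [453.2, 139.9, 144.3]
orientation: [-0.006, -3.14, 0.001]
wrist_force: [-0.0, -0.3, -0.0]
grip_width: 0.3
grip_force: 0.0
```

```bash
python3 - <<'E'
from h import *
s=read_state();print(s["clock"],s["position"],s["orientation"])
for n in("wrist","side","top"):
  c=camera(n);cv2.imwrite(f"pics/{n}3.png",c["frame"])
  for t in("lid","feed_key","pause_key"):
   for d in outline_of(n,t)[:1]:
    P=pts(c,d["region"])
    if len(P): print(n,t,round(d["conf"],2),np.round(d["centre"]),np.median(P,0).round(),np.percentile(P,2,0).round(),np.percentile(P,98,0).round())
E
```

```text
9.8333 [453.16243687 139.92374308 144.30100597] [-5.74902070e-03 -3.13960640e+00  9.13220947e-04]
wrist lid 0.75 [373. 539.] [502. 257. 122.] [489. 228. 117.] [572. 283. 124.]
wrist feed_key 0.79 [270. 320.] [446. 140. 119.] [440. 129. 112.] [458. 151. 144.]
wrist pause_key 0.81 [275. 505.] [450. 235. 119.] [443. 213. 112.] [458. 256. 120.]
side lid 0.77 [185. 290.] [564. 166. 122.] [496.  98. 114.] [628. 276. 125.]
side feed_key 0.7 [203. 242.] [453. 135. 118.] [440. 125. 109.] [466. 166. 120.]
top lid 0.85 [247. 224.] [578. 189. 122.] [515. 102. 117.] [629. 282. 127.]
```

View pics/wrist3.png

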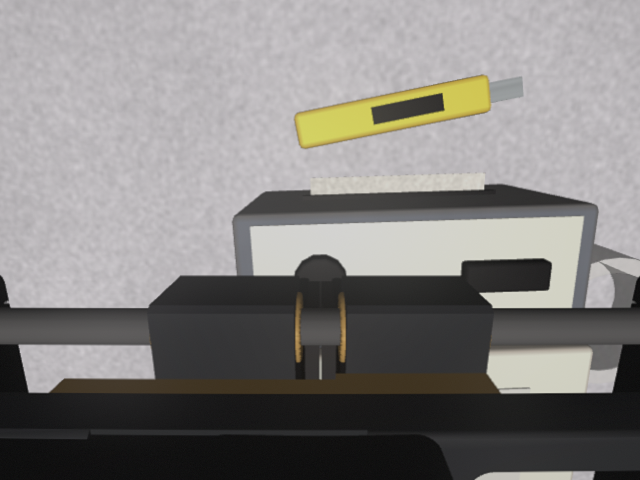

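The key at (320,265) is centred under the fingers, with the pause key well clear at (506,275). Pressing it.

Request:
carry_out(commands=[[0,0,-0.8,0],[0,0,-1.6,0],[0,0,-2.2,0],[0,0,-2.7,0],[0,0,-3.2,0]])

```text
clock: 10.85
position: [453.3, 140.5, 113.4]
orientation: [-0.006, -3.14, 0.0]
wrist_force: [-11.0, -0.4, 56.7]
grip_width: 0.5
grip_force: 29.1
```

Request:
carry_out(commands=[[0,0,-0.1,0],[0,0,-0.1,0],[0,0,-0.1,0],[0,0,-0.1,0],[0,0,-0.1,0]])

```text
clock: 11.27
position: [453.2, 140.5, 114.1]
orientation: [-0.005, -3.141, 0.0]
wrist_force: [-4.7, -1.2, 19.2]
grip_width: 0.9
grip_force: 9.9
```

Request:
carry_out(commands=[[0,0,0,0],[0,0,0,0],[0,0,0,0],[0,0,0,0],[0,0,0,0]])

```text
clock: 11.68
position: [453.2, 140.5, 114.1]
orientation: [-0.005, -3.141, 0.0]
wrist_force: [-3.8, 0.1, 19.6]
grip_width: 0.4
grip_force: 9.9
```

Request:
carry_out(commands=[[0,0,0,0],[0,0,0,0],[0,0,0,0],[0,0,0,0],[0,0,0,0]])

```text
clock: 12.1
position: [453.2, 140.5, 114.1]
orientation: [-0.005, -3.141, 0.0]
wrist_force: [-4.1, -0.8, 20.4]
grip_width: 0.6
grip_force: 9.9
```

Request:
carry_out(commands=[[0,0,0,0],[0,0,0,0],[0,0,0,0],[0,0,0,0],[0,0,0,0]])

```text
clock: 12.52
position: [453.2, 140.5, 114.1]
orientation: [-0.005, -3.141, 0.0]
wrist_force: [-5.0, -1.1, 20.6]
grip_width: 0.4
grip_force: 9.9
```

Request:
carry_out(commands=[[0,0,1,0],[0,0,3,0],[0,0,6,0],[0,0,9,0],[0,0,12,0]])

```text
clock: 12.93
position: [453.2, 140.5, 233.1]
orientation: [-0.006, -3.14, 0.0]
wrist_force: [-0.1, -0.1, -1.2]
grip_width: 0.3
grip_force: 0.0
```

Request:
carry_out(commands=[[0,-2,2,0],[0,-5,2,0],[0,-8,2,0],[0,-11,2,0],[0,-13,2,0]])

```text
clock: 13.35
position: [453.7, 8.5, 252.3]
orientation: [0.007, 3.141, -0.001]
wrist_force: [0.7, 0.1, -0.9]
grip_width: 0.0
grip_force: 0.0
```

Request:
carry_out(commands=[[0,0,0,0],[0,0,0,0],[0,0,0,0],[0,0,0,0],[0,0,0,0]])

```text
clock: 13.77
position: [453.5, 11.5, 252.3]
orientation: [-0.004, -3.141, -0.001]
wrist_force: [-0.6, -1.0, -0.2]
grip_width: 0.7
grip_force: 0.0
```

```bash
python3 - <<'E'
from h import *
s=read_state();print(s["clock"],s["position"],s["wrist_force"])
for n in("top","side"):
  c=camera(n);cv2.imwrite(f"pics/{n}4.png",c["frame"])
  for t in("lid","feed_key","pause_key","power_bar","main_rocker","small_rocker","tape_measure","tape_roll","knife"):
   for d in outline_of(n,t)[:1]:
    P=pts(c,d["region"])
    if len(P): print(n,t,round(d["conf"],2),np.round(d["centre"]),np.median(P,0).round(),np.percentile(P,2,0).round(),np.percentile(P,98,0).round())
E
```

```text
13.7667 [453.5207779   11.52733768 252.34071864] [-0.57793866 -0.98521908 -0.15565643]
top lid 0.62 [253. 220.] [566. 202. 122.] [491. 109. 117.] [628. 281. 127.]
top pause_key 0.35 [279. 156.] [510. 362.  45.] [462. 304.  -0.] [553. 393.  51.]
top power_bar 0.75 [260. 398.] [ 551. -217.   44.] [ 429. -276.   11.] [ 681. -159.   55.]
top main_rocker 0.81 [294. 411.] [ 473. -243.   52.] [ 453. -260.   45.] [ 495. -227.   60.]
top small_rocker 0.49 [225. 385.] [ 635. -195.   51.] [ 617. -206.   45.] [ 655. -186.   59.]
top tape_measure 0.96 [280. 366.] [ 504. -145.   59.] [ 469. -166.    8.] [ 540. -123.   65.]
top tape_roll 0.79 [282. 153.] [509. 359.  45.] [462. 305.  -0.] [556. 392.  51.]
top knife 0.7 [340. 212.] [357. 225.  14.] [340. 123.  -1.] [382. 280.  22.]
side lid 0.77 [183. 290.] [565. 168. 122.] [494.  99. 114.] [630. 276. 125.]
side feed_key 0.61 [322. 383.] [ 638. -197.   51.] [ 617. -206.   47.] [ 656. -187.   57.]
side pause_key 0.38 [179. 236.] [450. 223. 119.] [443. 212. 111.] [456. 246. 121.]
side power_bar 0.57 [358. 338.] [ 544. -233.   44.] [ 425. -284.    4.] [ 685. -166.   54.]
side main_rocker 0.68 [366. 300.] [ 475. -243.   51.] [ 453. -259.   46.] [ 496. -226.   58.]
side small_rocker 0.58 [322. 386.] [ 642. -195.   51.] [ 619. -205.   44.] [ 660. -178.   57.]
side tape_measure 0.62 [323. 304.] [ 505. -157.   48.] [ 468. -169.   -1.] [ 546. -124.   63.]
side knife 0.79 [233. 206.] [364. 178.  14.] [342. 121.  -2.] [386. 276.  19.]
```

View pics/side4.png

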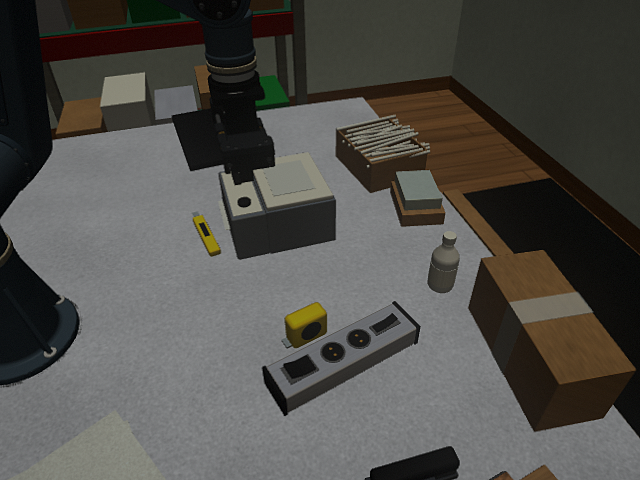

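The side view shows the lid shut (290,183), the feed key up (244,202), the rocker on (300,366), and everything else where it started. I'll hand the job in.

```bash
python3 -c "
from rig import *
print(finish_job())"
```

```text
the job is handed in; nothing more can be done
None
```

I handed the job in after about 14 s on the robot's clock: the lid is shut, the main rocker is on, and the feed key was held fully down for over 1.2 s and released. The last pictures show nothing on the bench out of place, though the hand-in gave no verdict.

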